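# Switch on the load frame's drive under its red guard

## Task

Switch on the load frame's drive: with a fingertip lift the red hinged guard by its lip and throw it back until it stays up, push the toggle beneath it all the way over to its on side, towards the guard's hinge, then tip the guard forward so that it drops fully shut over the toggle. Only push and touch, never pinch or pick anything up, and leave the yellow-guarded switch and the loose things on the bench as they are.

Things in the scene. Friction and masses are not known exactly. Their poses are not given: they have to be found in the camera images.
- red_station: Switch station with the red guard (load frame's drive; this is the one to switch on): blue box 120 x 90 mm (x, y), top at z 30 (all sizes and offsets in mm), on a rubber mat 130 x 100 x 6, fixed to the bench. Origin: centre of its underside, on the bench; z up, x from the guard's lip (-x, robot side) to its hinge (+x). The stations differ in colour only.
- red_guard (a joint): Angle of the red guard (60 g hood over the toggle): 0 = shut, 1.65 = thrown fully back (stop). Past about 1.0 it falls back by its own weight and stays up; pushed forward below about 0.85 it drops shut by itself. Fully back, its former top face stands nearly upright, facing +x, at x +87 to +95 of the station frame, lip end uppermost at z 127; nothing of it is then over the toggle.
- red_hinge (a point): Middle of the red guard's hinge line, which runs along the station's y, at (+40, 0, 34) in the station frame. Shut, the hood (walls 3 thick, open below) spans x -35 to +34, y -33 to +33 of the station frame, top at z 81.
- red_lip (a point): Middle of the outer lower edge of the red guard's lip: a tab 66 wide, 3 thick, sticking out 22 towards -x from the hood's top edge, with free air under it down to the box. Opening swings it up and back over the hinge. Shut: at (-57, 0, 78) in the station frame; moves with the guard.
- red_toggle (a joint): Angle of the toggle under the red guard: 0 = off, leaning 0.4 rad towards -x (robot side); 0.8 = on, leaning 0.4 rad towards +x (hinge side), against a stop. Starts off or nearly so. It swings about a line along the station's y at (0, z 26), takes about 1 N at the tip, and stays wherever it is left (no snap action).
- red_toggle_tip (a point): Centre of the white ball (diameter 14) at the end of the toggle under the red guard, 38 from its pivot; off: at about (-15, 0, 61) in the station frame, on: (+15, 0, 61).
- yellow_station: Switch station with the yellow guard (a neighbouring machine; leave alone): blue box 120 x 90 mm (x, y), top at z 30 (all sizes and offsets in mm), on a rubber mat 130 x 100 x 6, fixed to the bench. Origin: centre of its underside, on the bench; z up, x from the guard's lip (-x, robot side) to its hinge (+x). The stations differ in colour only.
- yellow_guard (a joint): Angle of the yellow guard (60 g hood over the toggle): 0 = shut, 1.65 = thrown fully back (stop). Past about 1.0 it falls back by its own weight and stays up; pushed forward below about 0.85 it drops shut by itself. Fully back, its former top face stands nearly upright, facing +x, at x +87 to +95 of the station frame, lip end uppermost at z 127; nothing of it is then over the toggle.
- yellow_hinge (a point): Middle of the yellow guard's hinge line, which runs along the station's y, at (+40, 0, 34) in the station frame. Shut, the hood (walls 3 thick, open below) spans x -35 to +34, y -33 to +33 of the station frame, top at z 81.
- yellow_lip (a point): Middle of the outer lower edge of the yellow guard's lip: a tab 66 wide, 3 thick, sticking out 22 towards -x from the hood's top edge, with free air under it down to the box. Opening swings it up and back over the hinge. Shut: at (-57, 0, 78) in the station frame; moves with the guard.
- yellow_toggle (a joint): Angle of the toggle under the yellow guard: 0 = off, leaning 0.4 rad towards -x (robot side); 0.8 = on, leaning 0.4 rad towards +x (hinge side), against a stop. Starts off or nearly so. It swings about a line along the station's y at (0, z 26), takes about 1 N at the tip, and stays wherever it is left (no snap action).
- yellow_toggle_tip (a point): Centre of the white ball (diameter 14) at the end of the toggle under the yellow guard, 38 from its pivot; off: at about (-15, 0, 61) in the station frame, on: (+15, 0, 61).
- tin: Bystander: closed aluminium moisture tin, diameter 64, 32 tall. Loose; leave where it is. Origin: centre of its underside.
- weight: Bystander: brass knob weight, diameter 38, 48 tall. Loose; leave where it is. Origin: centre of its underside.
- gauge: Bystander: dial gauge lying on its back: disc of diameter 56, 18 thick, with a stem reaching 62 from the disc's centre along +x. Loose; leave where it is. Origin: centre of the disc's underside.
- spatula: Bystander: hand spatula lying along its x, under 25 tall. Loose; leave where it is. Origin: on the bench under the blade end of its handle; handle reaches 140 to -x, blade (65 wide) 140 to +x.
- brush: Bystander: hand brush lying along its x, under 25 tall. Loose; leave where it is. Origin: on the bench under the head end of its handle; handle reaches 100 to -x, head (42 wide) 100 to +x.
- jar: Bystander: closed sample jar, diameter 64, 85 tall. Loose; leave where it is. Origin: centre of its underside.
- surcharge: Bystander: dark steel ring weight, outer diameter 100, hole 40, 22 tall. Loose; leave where it is. Origin: centre of its underside.

How it is judged (in metres and radians):
On the way, in this order (a step that is already met when the one before it is completed fails the run):
1. the red guard is thrown back and stays up (value of joint red_guard above 1.3 rad and value of joint red_toggle below 0.5 rad), for 0.2 s.
2. with the guard up, the red station's toggle is pushed over to on (value of joint red_guard above 1 rad and value of joint red_toggle above 0.68 rad), for 0.2 s.
3. the red guard is shut again over the toggle (value of joint red_guard below 0.08 rad and value of joint red_toggle above 0.68 rad), for 0.2 s.
At the end, for the whole second after the job is handed in: The red guard is shut (within 0.08 rad) and the toggle beneath is on (above 0.68 of 0.8 rad); the yellow guard is shut with its toggle still off; every loose thing is within 15 mm of where it stood (all of step 3 and value of joint yellow_guard below 0.08 rad and value of joint yellow_toggle below 0.4 rad and distance of each of tin, weight, gauge, spatula, brush, jar, surcharge from where it was at the start of the episode below 0.015 m); the robot touches nothing.
It fails at once if the yellow guard is lifted (over 0.2 rad) or its toggle is flipped (value of joint yellow_guard above 0.2 rad or distance of yellow_toggle_tip from where it was at the start of the episode above 0.012 m).
It fails at once if a loose thing is pushed away, lifted or carried (over 15 mm) (distance of any of tin, weight, gauge, spatula, brush, jar, surcharge from where it was at the start of the episode above 0.015 m).
It also fails if it takes over 61 s, if anything falls off the work surface, if the arm or the gripper's body presses on something with over 40 N, if the wrist force passes 120 N, or if a joint passes its speed limit or range.

## Robot

A 6-joint arm with a two-finger parallel gripper is mounted at the origin on the work surface. World frame = base frame: x ahead of the robot, y to its left, z up, the work surface at z = 0. Lengths are in mm, angles in rad, forces in N, time in s.
With the tool pointing down it reaches from about 300 to 775 mm from the base axis. Payload 14.6 kg.
Tool frame: the origin (TCP) lies on the front face of the gripper's body, between the roots of the fingers; the fingertips stand 97 mm ahead of it and the grasp point (between the pads) lies 78 mm ahead of it; z points along the fingers, y is the line along which they close (so a half turn about z gives the same grasp; the last joint's range is limited). The gripper opens to 94 mm and grips with 3 to 60 N. Pads are 16 mm wide; open, the fingers measure 119 mm over their backs; the gripper's body (75 mm by 177 mm) begins 78 mm behind the grasp point.
Start: joints at [1.23, 0.3, 1.521, -0, 1.321, -0.067], TCP at [148.713, 529.504, 302.646] pointing down, gripper open.
Joint ranges: [-3.03, 3.03], [-0.79, 2.21], [0.23, 2.52], [-1.04, 4.18], [0, 3.07], [-2.55, 2.55]. Speed limits (rad/s): [2.22, 2.22, 2.57, 3.14, 3.14, 3.14].

## Interface

Orientations are given as [roll, pitch, yaw] about the fixed x, y, z axes, in that order (R = Rz(yaw) Ry(pitch) Rx(roll)).
In Python, from cell import * gives the robot as it stands.
- The arm moves only by the tool carry_out, never from a script. Its arguments are lists of equal length, an entry for each row: "slide": the shift along the world's x, y, z scaled (see below), a list of three; "dr": the turn, a rotation vector about the world's x, y, z scaled (see below), a list of three; "gripper": the opening in per cent of the stroke, from 0 (shut) to 100 (fully open). A call has 1 to 10 rows; each row is the pose to reach, as a shift and turn from the pose commanded when the call began, turning the shorter way round; what a row does not reach only later rows make up. The controller multiplies each number of a shift by 0.25 m and each number of a turn by 360 degrees. A row lasts 1/12 s, in which the tool goes at most 41.7 mm and 7.16 degrees, less where a joint would pass 70% of its speed; a pose out of reach is approached as far as the arm can. A call with a number of a shift or a turn outside -1 to 1 is refused whole. A call with a gripper value outside its range is refused whole. The fingers move at their own pace and stop on an object; "newtons" is the grip in N (left out, the last holds). Time passes only in rows, so rows that repeat a pose let the fingers close. It gives the time, the measured TCP pose, the force, the opening and the grip force at its end, in the units of the state.
- read_state(): the state, without advancing time (a new reading comes with each control period).
- camera(name): name is "side" or "top" or "wrist"; returns the picture (420x560x3 uint8, red, green, blue); there is no depth.
- camera_model(name): a dict with "vfov" (degrees; the focal length in pixels is half the picture's height over the tangent of half this angle, whatever the lens; pixels are square), "cx", "cy" (the principal point, pixels), "k1" (the pictures are not rectified: a ray, as slopes to the right and down, at radius r is drawn at 1 + k1 r^2 times it, then the intrinsics apply), "R" (3x3) and "t" (3): a world point X has camera coordinates R X + t. Camera axes: x right, y down, z forward; pixel columns grow to the right and rows downward; lengths in mm; the calibration is good to about 2 mm. A picture is of the moment at which its call begins: read the wrist's pose just before it. camera_model takes no time and is no camera call; for the wrist camera it gives the pose at the moment of the call.
- sign_off(): hands the job in; it is judged then, once.
The state is a dict: "clock": time; "joints": joint angles; "qd": joint speeds; "effort": joint torques, N m; "eef_pos": TCP position; "eef_rot": TCP orientation; "wrist_force": force on the tool from outside, world axes, zero at the start; "moment": the same for the moment, N m; "finger_gap": finger opening in mm; "finger_force": force on a finger pad.
Only numpy, scipy, OpenCV 4.12 (cv2) and the standard library are available. Lean on these libraries where they do the work, as an engineer would, in place of code of your own. Each camera call takes 0.05 s, during which the arm holds its last target. There are 200 camera calls.

## Working session

There is one attempt and no reset: what is moved stays moved. The work goes in short steps, Python scripts to look and compute and a tool call to move; the robot and the scene stay as the last step left them, time stands still between calls to the robot, and variables do not carry over. Pictures are saved under pics/ and viewed, at most 10 in all, crops included, and the job is handed in when it is done.

Besides the shell and the picture viewer there is one more tool, called as name(argument=value, ...), one argument or row to a line, values as JSON. carry_out: Moves the arm, as the interface text tells. Its arguments: {"type":"object","properties":{"slide":{"type":"array","items":{"type":"array","items":{"type":"number","minimum":-1,"maximum":1}}},"dr":{"type":"array","items":{"type":"array","items":{"type":"number","minimum":-1,"maximum":1}}},"gripper":{"type":"array","items":{"type":"number"}},"newtons":{"type":"number"}},"required":["slide","dr","gripper"]}

```bash
mkdir -p pics; ls
python3 - <<'E'
from cell import *
import cv2,numpy as np
for n in("top","side"):
    im=camera(n); cv2.imwrite(f"pics/{n}0.png",im[:,:,::-1]); m=camera_model(n); print(n,m)
print(read_state())
E
```

```text
pics
top {'vfov': 46.93281330655165, 'cx': 284.09482699471727, 'cy': 205.420404776385, 'k1': -0.06734058419094262, 'R': array([[-0.01049796, -0.99994019, -0.00306674],
       [-0.99122216,  0.01081054, -0.13176407],
       [ 0.13178934,  0.00165657, -0.99127636]]), 't': array([  26.97021402,  537.21613596, 1576.76820323])}
side {'vfov': 53.955343406620905, 'cx': 277.43162205105244, 'cy': 210.77603141312588, 'k1': -0.12657944788288494, 'R': array([[ 0.64698992, -0.76215947, -0.02273736],
       [-0.43213182, -0.341938  , -0.83447019],
       [ 0.62822459,  0.54971933, -0.5505838 ]]), 't': array([-352.62604945,  319.06561984,  726.30971266])}
{'clock': 0.1, 'joints': array([ 1.23040573e+00,  3.00404026e-01,  1.52149322e+00, -1.37737130e-06,
        1.32070040e+00, -6.65589690e-02]), 'qd': array([ 0.00011522, -0.00091918, -0.00333994,  0.0007433 , -0.00018658,
       -0.00032795]), 'effort': array([-1.91431727e-04, -5.32642686e+01, -3.53281975e+01,  7.08428957e-02,
        2.35204987e-02, -1.04131368e-05]), 'eef_pos': array([148.67081925, 529.39251598, 302.16024031]), 'eef_rot': array([-3.14058980e+00, -6.55106899e-05,  2.86776133e+00]), 'wrist_force': array([-0.38705831, -0.42188585, -0.19670275]), 'moment': array([ 0.02614898, -0.02963301,  0.06586058]), 'finger_force': 0.0, 'finger_gap': 94.01299855470396}
```

View pics/top0.png

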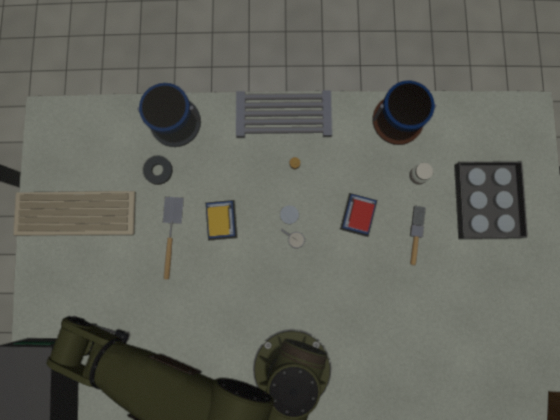

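View pics/side0.png

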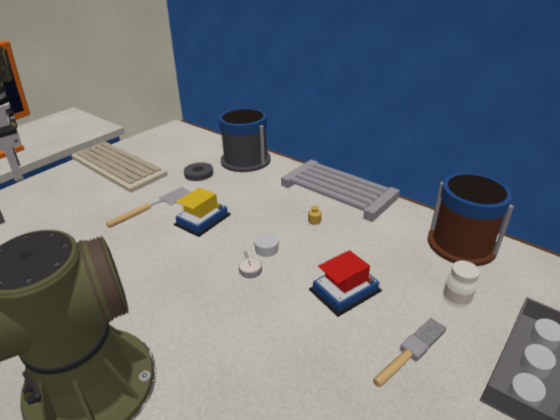

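The top view shows the red station near pixel (359,214), the yellow one at (220,220), and the spatula/brush and jar to the right of red. Next I locate the red station.

```bash
cat > h.py <<'E'
from cell import *
import cv2,numpy as np
def K(m):
    f=210/np.tan(np.radians(m["vfov"]/2)); return np.array([[f,0,m["cx"]],[0,f,m["cy"]],[0,0,1]]),np.array([m["k1"],0,0,0,0.])
def onplane(m,px,z):
    k,d=K(m); u=cv2.undistortPoints(np.array(px,float).reshape(-1,1,2),k,d).reshape(-1,2)
    r=np.c_[u,np.ones(len(u))]@m["R"]; c=-m["R"].T@m["t"]
    return c+r*((z-c[2])/r[:,2])[:,None]
def proj(m,X):
    k,d=K(m); return cv2.projectPoints(np.array(X,float).reshape(-1,3),cv2.Rodrigues(m["R"])[0],m["t"],k,d)[0].reshape(-1,2)
def redmask(im):
    h=cv2.cvtColor(im,cv2.COLOR_RGB2HSV); return (((h[...,0]<8)|(h[...,0]>172))&(h[...,1]>150)&(h[...,2]>60)).astype(np.uint8)
def biggest(mask):
    cs=cv2.findContours(mask.astype(np.uint8),cv2.RETR_EXTERNAL,cv2.CHAIN_APPROX_NONE)[0]
    return max(cs,key=cv2.contourArea).reshape(-1,2)
def st(o,yaw,p):
    p=np.array(p,float).reshape(-1,3);c,s=np.cos(yaw),np.sin(yaw)
    return p@np.array([[c,s,0],[-s,c,0],[0,0,1]])+[*o,0]
E
python3 - <<'E'
from h import *
im=camera("top");m=camera_model("top")
print("cam",-m["R"].T@m["t"])
c=biggest(redmask(im)); X=onplane(m,c,81)[:,:2]
r=cv2.minAreaRect(X.astype(np.float32)); print(r,cv2.boxPoints(r))
dark=np.zeros(im.shape[:2],np.uint8); roi=im[180:250,325:395].max(2); dark[180:250,325:395]=(roi<75)
h=cv2.cvtColor(im,cv2.COLOR_RGB2HSV); blue=(h[...,0]>100)&(h[...,0]<130)&(h[...,1]>100); dark[180:250,325:395]|=blue[180:250,325:395]
c=biggest(dark); X=onplane(m,c,6)[:,:2]
r=cv2.minAreaRect(X.astype(np.float32)); print("mat",r,cv2.boxPoints(r))
cv2.imwrite("pics/t.png",cv2.resize(im[170:260,310:440,::-1],(780,540),interpolation=2))
E
```

```text
cam [ 324.98242336   18.5489819  1633.88154273]
((497.97344970703125, -226.02586364746094), (63.6304817199707, 85.48606872558594), 74.13404846191406) [[ 448.16086 -244.94366]
 [ 530.39026 -268.31448]
 [ 547.786   -207.10806]
 [ 465.55664 -183.73724]]
mat ((508.02459716796875, -229.8294677734375), (97.57041931152344, 128.12879943847656), 74.5414810180664) [[ 433.27457 -259.77405]
 [ 556.7681  -293.92557]
 [ 582.77466 -199.88489]
 [ 459.28107 -165.73337]]
```

View pics/t.png

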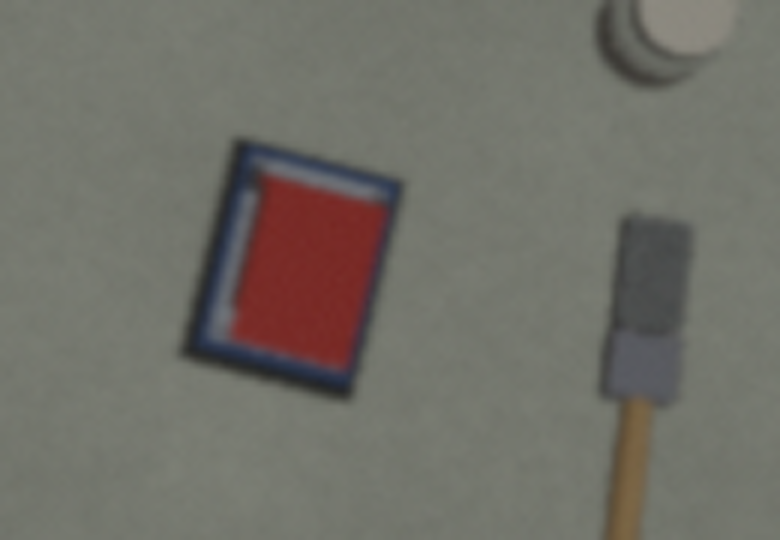

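Red station: origin about (508.5, -229.5), yaw about -15.6°, and the tool's y already runs along the station's y. I'll close the gripper and move over with the fingers held high.

carry_out(
  slide=[
    [0.76, -0.92, 0],
    [0.76, -0.92, 0],
    [0.76, -0.92, 0],
    [0.76, -0.92, 0],
    [0.76, -0.92, 0],
    [0.76, -0.92, 0],
    [0.76, -0.92, 0],
    [0.76, -0.92, 0],
    [0.76, -0.92, 0],
    [0.76, -0.92, 0],
  ],
  dr=[
    [0, 0, 0],
    [0, 0, 0],
    [0, 0, 0],
    [0, 0, 0],
    [0, 0, 0],
    [0, 0, 0],
    [0, 0, 0],
    [0, 0, 0],
    [0, 0, 0],
    [0, 0, 0],
  ],
  gripper=[0, 0, 0, 0, 0, 0, 0, 0, 0, 0],
  newtons=10,
)

```text
clock: 0.98
eef_pos: [338.6, 299.7, 302.6]
eef_rot: [3.142, -0.0, 2.867]
wrist_force: [0.2, -0.0, -0.2]
finger_gap: 30.7
finger_force: 0.0
```

carry_out(
  slide=[
    [0.2, -1, 0],
    [0.2, -1, 0],
    [0.2, -1, 0],
    [0.2, -1, 0],
    [0.2, -1, 0],
    [0.2, -1, 0],
    [0.2, -1, 0],
    [0.2, -1, 0],
    [0.2, -1, 0],
    [0.2, -1, 0],
  ],
  dr=[
    [0, 0, 0],
    [0, 0, 0],
    [0, 0, 0],
    [0, 0, 0],
    [0, 0, 0],
    [0, 0, 0],
    [0, 0, 0],
    [0, 0, 0],
    [0, 0, 0],
    [0, 0, 0],
  ],
  gripper=[0, 0, 0, 0, 0, 0, 0, 0, 0, 0],
)

```text
clock: 1.82
eef_pos: [388.5, 51.3, 302.6]
eef_rot: [3.141, -0.0, 2.87]
wrist_force: [-0.3, -0.5, 0.7]
finger_gap: 0.3
finger_force: 0.0
```

carry_out(
  slide=[
    [0, -0.95, 0],
    [0, -0.95, 0],
    [0, -0.95, 0],
    [0, -0.95, 0],
    [0, -0.95, 0],
    [0, -0.95, 0],
    [0, -0.95, 0],
    [0, -0.95, 0],
    [0, -0.95, 0],
    [0, -0.95, 0],
  ],
  dr=[
    [-0.034, -0.12, 0],
    [-0.034, -0.12, 0],
    [-0.034, -0.12, 0],
    [-0.034, -0.12, 0],
    [-0.034, -0.12, 0],
    [-0.034, -0.12, 0],
    [-0.034, -0.12, 0],
    [-0.034, -0.12, 0],
    [-0.034, -0.12, 0],
    [-0.034, -0.12, 0],
  ],
  gripper=[0, 0, 0, 0, 0, 0, 0, 0, 0, 0],
)

```text
clock: 2.65
eef_pos: [389.2, -186.8, 302.7]
eef_rot: [-3.141, 0.783, 2.87]
wrist_force: [1.4, 0.2, -0.4]
finger_gap: 0.4
finger_force: 0.0
```

Run:
```python
from h import *
m=camera_model("wrist");im=camera("wrist")
o=(508.5,-229.5);y=-0.272
P=proj(m,st(o,y,[[-57,33,81],[-57,-33,81],[34,-33,81],[34,33,81],[-60,45,30],[-60,-45,30],[-65,50,6],[-65,-50,6]]))
print(P.round())
for p in P: cv2.circle(im,(int(p[0]),int(p[1])),3,(0,255,0),1)
cv2.imwrite("pics/w1.png",im[:,:,::-1])
```

```text
[[310.  81.]
 [230.  81.]
 [241. 154.]
 [304. 154.]
 [321.  42.]
 [221.  42.]
 [325.  22.]
 [218.  22.]]
```

View pics/w1.png

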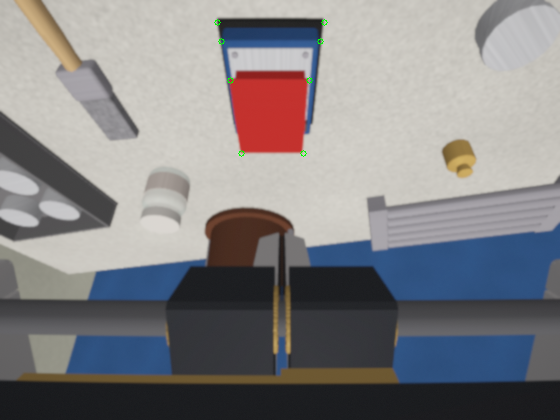

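The predicted corners fall on the picture: hood from (230,81) to (310,81) down to row 154, box edge at row 42, so the pose estimate holds. I'll lower the tool in front of the lip.

carry_out(
  slide=[
    [-0.132, 0, -0.704],
    [-0.132, 0, -0.704],
    [-0.132, 0, -0.704],
    [-0.132, 0, -0.704],
    [-0.132, 0, -0.704],
    [-0.132, 0, -0.704],
    [-0.132, 0, -0.704],
    [-0.132, 0, -0.704],
    [-0.132, 0, -0.704],
    [-0.132, 0, -0.704],
  ],
  dr=[
    [0, 0, 0],
    [0, 0, 0],
    [0, 0, 0],
    [0, 0, 0],
    [0, 0, 0],
    [0, 0, 0],
    [0, 0, 0],
    [0, 0, 0],
    [0, 0, 0],
    [0, 0, 0],
  ],
  gripper=[0, 0, 0, 0, 0, 0, 0, 0, 0, 0],
)

```text
clock: 3.53
eef_pos: [380.0, -147.1, 191.0]
eef_rot: [-3.112, 0.74, 2.86]
wrist_force: [0.0, -0.3, -0.2]
finger_gap: 0.2
finger_force: 0.0
```

Run:
```python
from h import *
s=read_state();print(s["joints"].round(3),s["qd"].round(3),s["eef_pos"],s["eef_rot"])
```

```text
[-0.513 -0.05   2.341  0.819  0.173 -2.554] [ 0.001  0.001  0.005  0.005 -0.007 -0.001] [ 380.00184804 -147.08327375  190.98710464] [-3.11198359  0.74030153  2.85950025]
```

The wrist folded towards its limit (q5 near 0, q6 at its end), so I'll use a steeper tool, 30° from vertical. First I work out the move back up to a clean pose.

```bash
cat >> h.py <<'E'
from scipy.spatial.transform import Rotation as Ro
PSI=-0.272;O=(508.5,-229.5)
def goal(tip,tilt):  # tip in station frame, tilt from vertical (deg); prints slide/dr from the measured pose
    s=read_state(); t=np.radians(tilt)
    Rg=Ro.from_euler("xyz",[np.pi,0,PSI+np.pi])
    yax=np.array([-np.sin(PSI),np.cos(PSI),0]); Rg=Ro.from_rotvec(-t*yax)*Rg
    T=st(O,PSI,tip)[0]-97*Rg.as_matrix()[:,2]
    dr=(Rg*Ro.from_euler("xyz",s["eef_rot"]).inv()).as_rotvec()
    print("T",T.round(1),"slide",((T-s["eef_pos"])/250).round(3),"dr",(dr/2/np.pi).round(3))
E
python3 - <<'E'
from h import *
goal((-75,0,160),30)
E
```

```text
T [ 389.5 -196.3  244. ] slide [ 0.038 -0.197  0.212] dr [0.013 0.032 0.004]
```

carry_out(
  slide=[
    [0, 0, 0.2],
    [0, 0, 0.2],
    [0.038, -0.197, 0.212],
    [0.038, -0.197, 0.212],
    [0.038, -0.197, 0.212],
    [0.038, -0.197, 0.212],
    [0.038, -0.197, 0.212],
    [0.038, -0.197, 0.212],
    [0.038, -0.197, 0.212],
    [0.038, -0.197, 0.212],
  ],
  dr=[
    [0.013, 0.032, 0.004],
    [0.013, 0.032, 0.004],
    [0.013, 0.032, 0.004],
    [0.013, 0.032, 0.004],
    [0.013, 0.032, 0.004],
    [0.013, 0.032, 0.004],
    [0.013, 0.032, 0.004],
    [0.013, 0.032, 0.004],
    [0.013, 0.032, 0.004],
    [0.013, 0.032, 0.004],
  ],
  gripper=[0, 0, 0, 0, 0, 0, 0, 0, 0, 0],
)

```text
clock: 4.37
eef_pos: [389.2, -195.6, 243.2]
eef_rot: [-3.141, 0.523, 2.868]
wrist_force: [0.7, -0.4, 0.4]
finger_gap: 0.5
finger_force: 0.0
```

Run:
```python
from h import *
print(read_state()["joints"].round(3),read_state()["eef_pos"])
goal((-75,0,160),30); goal((-77,0,57),30)
```

```text
[-0.617 -0.055  2.129  0.306  0.593 -2.127] [ 389.19756228 -195.55539453  243.16698932]
T [ 389.5 -196.3  244. ] slide [ 0.001 -0.003  0.003] dr [ 0. -0.  0.]
T [ 387.6 -195.8  141. ] slide [-0.006 -0.001 -0.409] dr [ 0. -0.  0.]
```

carry_out(
  slide=[
    [-0.006, 0, -0.1],
    [-0.006, 0, -0.2],
    [-0.006, 0, -0.25],
    [-0.006, 0, -0.25],
    [-0.006, 0, -0.25],
  ],
  dr=[
    [0, 0, 0],
    [0, 0, 0],
    [0, 0, 0],
    [0, 0, 0],
    [0, 0, 0],
  ],
  gripper=[0, 0, 0, 0, 0],
)

```text
clock: 4.78
eef_pos: [387.8, -195.8, 180.8]
eef_rot: [-3.142, 0.522, 2.868]
wrist_force: [-0.3, -0.3, 0.6]
finger_gap: 0.7
finger_force: 0.0
```

Run:
```python
from h import *
print(read_state()["joints"].round(3),read_state()["eef_pos"])
goal((-77,0,57),30)
```

```text
[-0.62   0.061  2.19   0.421  0.427 -2.261] [ 387.78577516 -195.84461079  180.7910536 ]
T [ 387.6 -195.8  141. ] slide [-0.001  0.    -0.159] dr [-0. -0.  0.]
```

carry_out(
  slide=[
    [0, 0, -0.08],
    [0, 0, -0.159],
    [0, 0, -0.159],
    [0, 0, -0.159],
  ],
  dr=[
    [0, 0, 0],
    [0, 0, 0],
    [0, 0, 0],
    [0, 0, 0],
  ],
  gripper=[0, 0, 0, 0],
)

```text
clock: 5.12
eef_pos: [388.0, -196.1, 141.8]
eef_rot: [-3.142, 0.523, 2.868]
wrist_force: [0.8, 0.2, -0.2]
finger_gap: 0.4
finger_force: 0.0
```

Run:
```python
from h import *
print(read_state()["joints"].round(3),read_state()["eef_pos"])
goal((-77,0,57),30)
goal((-52,0,57),30)
m=camera_model("side");im=camera("side");p=proj(m,st(O,PSI,[-57,0,78]))[0].astype(int)
cv2.imwrite("pics/s1.png",cv2.resize(im[p[1]-70:p[1]+50,p[0]-90:p[0]+70,::-1],(800,600),interpolation=2))
```

```text
[-0.62   0.152  2.214  0.561  0.324 -2.411] [ 388.03637775 -196.06858429  141.8099198 ]
T [ 387.6 -195.8  141. ] slide [-0.002  0.001 -0.003] dr [-0. -0.  0.]
T [ 411.7 -202.5  141. ] slide [ 0.095 -0.026 -0.003] dr [-0. -0.  0.]
```

View pics/s1.png

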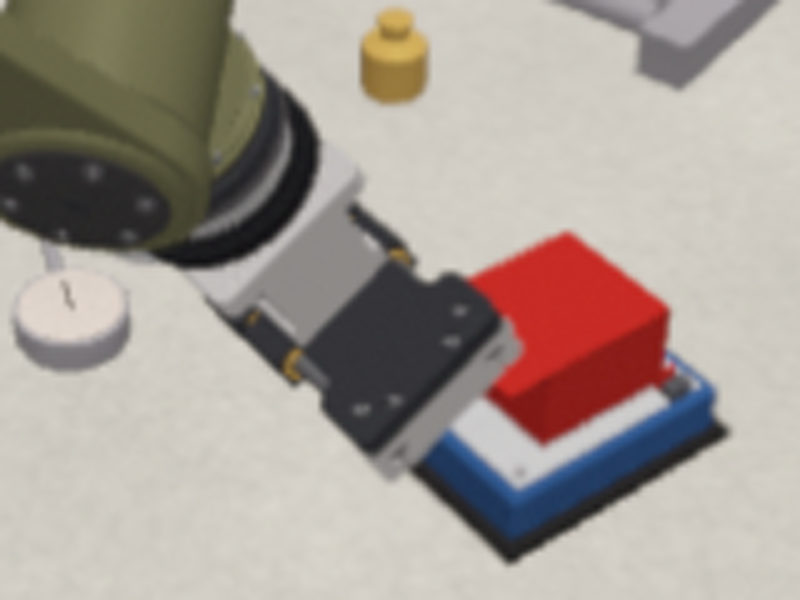

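Run:
```python
from h import *
m=camera_model("side");s=read_state();p=proj(m,st(O,PSI,[-57,0,78]))[0].astype(int)
R=Ro.from_euler("xyz",s["eef_rot"]).as_matrix()
L=[[0,y,d] for d in(0,50,80,97) for y in(-40,0,40)]
for l in L: print(l,((proj(m,s["eef_pos"]+R@np.array(l))[0]-p+[90,70])*5).round())
m=camera_model("wrist")
for d in (0,30,50,80,97): print(d,proj(m,[s["eef_pos"]+R@np.array([x,y,d]) for x,y in((0,0),(8,12),(-8,12))]).round().tolist())
```

```text
[0, -40, 0] [390. 353.]
[0, 0, 0] [325. 295.]
[0, 40, 0] [264. 241.]
[0, -40, 50] [438. 411.]
[0, 0, 50] [374. 354.]
[0, 40, 50] [315. 300.]
[0, -40, 80] [465. 443.]
[0, 0, 80] [402. 387.]
[0, 40, 80] [343. 334.]
[0, -40, 97] [479. 460.]
[0, 0, 97] [417. 404.]
[0, 40, 97] [358. 352.]
0 [[279.0, 367.0], [322.0, 343.0], [320.0, 390.0]]
30 [[280.0, 312.0], [312.0, 292.0], [311.0, 330.0]]
50 [[280.0, 287.0], [308.0, 270.0], [307.0, 304.0]]
80 [[280.0, 261.0], [303.0, 246.0], [303.0, 275.0]]
97 [[280.0, 249.0], [301.0, 236.0], [301.0, 262.0]]
```

The crop shows the gripper body's right end, with the fingertips behind it; the projected tip sits about 20 mm ahead of the lip, as planned. Now I slip under the lip and start lifting.

carry_out(
  slide=[
    [0.046, -0.013, 0],
    [0.092, -0.026, 0],
    [0.092, -0.026, 0],
    [0.112, -0.031, 0.037],
    [0.134, -0.037, 0.074],
    [0.16, -0.045, 0.107],
    [0.188, -0.053, 0.137],
    [0.188, -0.053, 0.137],
  ],
  dr=[
    [0, 0, 0],
    [0, 0, 0],
    [0, 0, 0],
    [0, 0, 0],
    [0, 0, 0],
    [0, 0, 0],
    [0, 0, 0],
    [0, 0, 0],
  ],
  gripper=[0, 0, 0, 0, 0, 0, 0, 0],
)

```text
clock: 5.83
eef_pos: [435.7, -209.8, 177.9]
eef_rot: [-3.139, 0.527, 2.869]
wrist_force: [0.0, 0.1, 0.4]
finger_gap: 0.6
finger_force: 0.1
```

Run:
```python
from h import *
print(read_state()["joints"].round(3),read_state()["wrist_force"])
m=camera_model("side");im=camera("side");p=proj(m,st(O,PSI,[-57,0,78]))[0].astype(int)
a=im[p[1]-70:p[1]+50,p[0]-90:p[0]+70,::-1]
m=camera_model("wrist");b=camera("wrist")[:,:,::-1]
cv2.imwrite("pics/s2.png",np.hstack([cv2.resize(a,(400,300)),cv2.resize(b,(400,300))]))
```

```text
[-0.578  0.171  2.074  0.379  0.416 -2.186] [0.04406624 0.12647597 0.35427919]
```

View pics/s2.png

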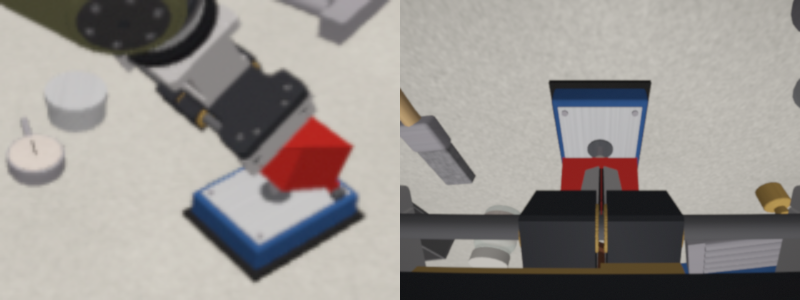

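The guard rides up on the finger by about 0.4 to 0.5 rad, with the lip seen over the tips in the wrist view. I'll carry on round the arc.

carry_out(
  slide=[
    [0.032, -0.009, 0.027],
    [0.065, -0.018, 0.051],
    [0.1, -0.028, 0.071],
    [0.139, -0.038, 0.088],
    [0.179, -0.05, 0.1],
    [0.219, -0.061, 0.109],
    [0.26, -0.072, 0.112],
    [0.3, -0.084, 0.112],
    [0.3, -0.084, 0.112],
  ],
  dr=[
    [0, 0, 0],
    [0, 0, 0],
    [0, 0, 0],
    [0, 0, 0],
    [0, 0, 0],
    [0, 0, 0],
    [0, 0, 0],
    [0, 0, 0],
    [0, 0, 0],
  ],
  gripper=[0, 0, 0, 0, 0, 0, 0, 0, 0],
)

```text
clock: 6.68
eef_pos: [510.2, -230.5, 203.2]
eef_rot: [-3.141, 0.523, 2.868]
wrist_force: [0.4, -0.3, -0.8]
finger_gap: 0.6
finger_force: 0.0
```

Run:
```python
from h import *
print(read_state()["joints"].round(3),read_state()["wrist_force"])
m=camera_model("side");im=camera("side");p=proj(m,st(O,PSI,[-57,0,78]))[0].astype(int)
a=im[p[1]-70:p[1]+50,p[0]-70:p[0]+90,::-1]
b=camera("wrist")[:,:,::-1]
cv2.imwrite("pics/s3.png",np.hstack([cv2.resize(a,(400,300)),cv2.resize(b,(400,300))]))
for t in((-45,0,100),(-45,0,52),(5,0,52)): goal(t,15)
```

```text
[-0.529  0.281  1.858  0.261  0.508 -2.022] [ 0.42008385 -0.33273016 -0.78790406]
T [ 441.  -210.7  193.7] slide [-0.273  0.078 -0.037] dr [0.011 0.04  0.   ]
T [ 441.  -210.7  145.7] slide [-0.273  0.078 -0.229] dr [0.011 0.04  0.   ]
T [ 489.1 -224.1  145.7] slide [-0.08   0.024 -0.229] dr [0.011 0.04  0.   ]
```

View pics/s3.png

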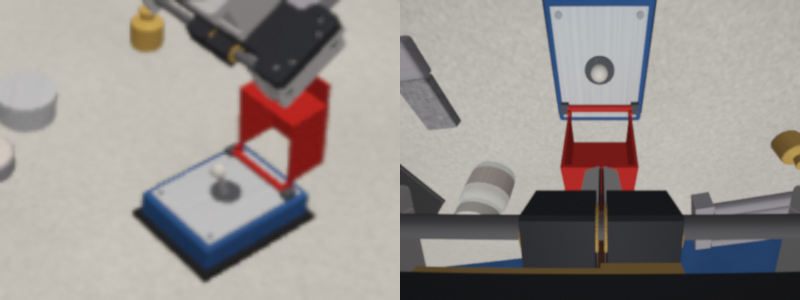

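The guard stands fully back and the toggle ball is exposed, still leaning to the robot side. I back off, straighten the tool and lower in front of the toggle.

carry_out(
  slide=[
    [-0.13, 0.037, 0],
    [-0.273, 0.078, -0.037],
    [-0.273, 0.078, -0.037],
    [-0.273, 0.078, -0.037],
    [-0.273, 0.078, -0.1],
    [-0.273, 0.078, -0.18],
    [-0.273, 0.078, -0.241],
    [-0.273, 0.078, -0.241],
    [-0.273, 0.078, -0.241],
  ],
  dr=[
    [0, 0, 0],
    [0.011, 0.04, 0],
    [0.011, 0.04, 0],
    [0.011, 0.04, 0],
    [0.011, 0.04, 0],
    [0.011, 0.04, 0],
    [0.011, 0.04, 0],
    [0.011, 0.04, 0],
    [0.011, 0.04, 0],
  ],
  gripper=[0, 0, 0, 0, 0, 0, 0, 0, 0],
)

```text
clock: 7.53
eef_pos: [441.7, -210.8, 143.1]
eef_rot: [-3.14, 0.264, 2.868]
wrist_force: [0.3, -0.3, 0.3]
finger_gap: 0.6
finger_force: 0.0
```

Run:
```python
from h import *
print(read_state()["joints"].round(3),read_state()["wrist_force"])
for t in((-45,0,49),(-12,0,49),(-3,0,49)): goal(t,15)
```

```text
[-0.545  0.297  1.964  0.117  0.629 -1.927] [ 0.3375324  -0.30117937  0.31042647]
T [ 441.  -210.7  142.7] slide [-0.003  0.001 -0.002] dr [0. 0. 0.]
T [ 472.8 -219.5  142.7] slide [ 0.124 -0.035 -0.002] dr [0. 0. 0.]
T [ 481.4 -221.9  142.7] slide [ 0.159 -0.045 -0.002] dr [0. 0. 0.]
```

carry_out(
  slide=[
    [0.04, -0.011, 0],
    [0.08, -0.023, 0],
    [0.1, -0.028, 0],
    [0.12, -0.034, 0],
    [0.135, -0.038, 0],
    [0.15, -0.042, 0],
    [0.159, -0.045, 0],
    [0.159, -0.045, 0],
  ],
  dr=[
    [0, 0, 0],
    [0, 0, 0],
    [0, 0, 0],
    [0, 0, 0],
    [0, 0, 0],
    [0, 0, 0],
    [0, 0, 0],
    [0, 0, 0],
  ],
  gripper=[0, 0, 0, 0, 0, 0, 0, 0],
)

```text
clock: 8.2
eef_pos: [481.5, -222.1, 143.2]
eef_rot: [-3.14, 0.263, 2.868]
wrist_force: [-1.6, 0.7, 1.3]
finger_gap: 0.3
finger_force: 0.3
```

carry_out(
  slide=[
    [0.008, -0.002, 0],
    [0.012, -0.003, 0],
    [0.012, -0.003, 0],
  ],
  dr=[
    [0, 0, 0],
    [0, 0, 0],
    [0, 0, 0],
  ],
  gripper=[0, 0, 0],
)

```text
clock: 8.45
eef_pos: [483.7, -222.7, 142.8]
eef_rot: [-3.14, 0.261, 2.868]
wrist_force: [-7.0, -0.4, 2.2]
finger_gap: 0.4
finger_force: 3.6
```

The force reached 7 N, so the toggle is at its stop. I back off, rise and check.

carry_out(
  slide=[
    [-0.08, 0.022, 0],
    [-0.16, 0.045, 0],
    [-0.16, 0.045, 0.15],
    [-0.16, 0.045, 0.3],
    [-0.16, 0.045, 0.45],
    [-0.16, 0.045, 0.56],
    [-0.16, 0.045, 0.56],
    [-0.16, 0.045, 0.56],
  ],
  dr=[
    [0, 0, 0],
    [0, 0, 0],
    [0, 0, 0],
    [0, 0, 0],
    [0, 0, 0],
    [0, 0, 0],
    [0, 0, 0],
    [0, 0, 0],
  ],
  gripper=[0, 0, 0, 0, 0, 0, 0, 0],
)

```text
clock: 9.12
eef_pos: [444.5, -211.6, 284.3]
eef_rot: [-3.139, 0.266, 2.868]
wrist_force: [-0.5, -0.4, -0.5]
finger_gap: 0.5
finger_force: 0.0
```

Run:
```python
from h import *
print(read_state()["joints"].round(3),read_state()["wrist_force"])
m=camera_model("side");im=camera("side");p=proj(m,st(O,PSI,[[-57,0,78],[15,0,61],[-15,0,61]])).astype(int)
for q in p[1:]: print(((q-p[0])+[70,70])*2.5)
p=p[0];a=im[p[1]-70:p[1]+50,p[0]-70:p[0]+90,::-1]
b=camera("wrist")[:,:,::-1]
cv2.imwrite("pics/s4.png",np.hstack([cv2.resize(a,(400,300)),cv2.resize(b,(400,300))]))
for t in((125,0,190),(125,0,108)): goal(t,0)
```

```text
[-0.543  0.093  1.827  0.082  0.965 -1.878] [-0.53493344 -0.43352385 -0.45813822]
[237.5 155. ]
[212.5 170. ]
T [ 628.9 -263.1  287. ] slide [ 0.74  -0.207  0.02 ] dr [0.011 0.04  0.   ]
T [ 628.9 -263.1  205. ] slide [ 0.74  -0.207 -0.308] dr [0.011 0.04  0.   ]
```

View pics/s4.png

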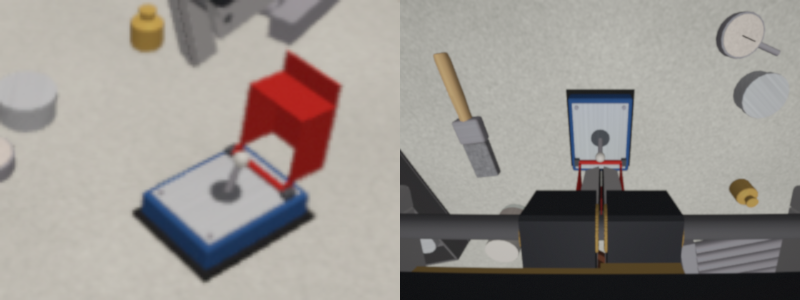

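The ball sits at crop pixel (240,157), where the on position projects to (237,155), and the guard is up. Now I go over the guard and down behind it.

carry_out(
  slide=[
    [0, 0, 0.02],
    [0.1, -0.028, 0.02],
    [0.25, -0.07, 0.02],
    [0.4, -0.112, 0.02],
    [0.55, -0.154, 0.02],
    [0.65, -0.182, 0.02],
    [0.74, -0.207, 0.02],
    [0.74, -0.207, 0.02],
    [0.74, -0.207, 0.02],
  ],
  dr=[
    [0.011, 0.04, 0],
    [0.011, 0.04, 0],
    [0.011, 0.04, 0],
    [0.011, 0.04, 0],
    [0.011, 0.04, 0],
    [0.011, 0.04, 0],
    [0.011, 0.04, 0],
    [0.011, 0.04, 0],
    [0.011, 0.04, 0],
  ],
  gripper=[0, 0, 0, 0, 0, 0, 0, 0, 0],
)

```text
clock: 9.97
eef_pos: [629.5, -263.2, 285.0]
eef_rot: [-3.139, -0.002, 2.869]
wrist_force: [0.2, -0.2, -0.3]
finger_gap: 0.4
finger_force: 0.0
```

carry_out(
  slide=[
    [0, 0, -0.1],
    [0, 0, -0.2],
    [0, 0, -0.32],
    [0, 0, -0.32],
    [0, 0, -0.32],
  ],
  dr=[
    [0, 0, 0],
    [0, 0, 0],
    [0, 0, 0],
    [0, 0, 0],
    [0, 0, 0],
  ],
  gripper=[0, 0, 0, 0, 0],
)

```text
clock: 10.38
eef_pos: [628.3, -263.1, 207.2]
eef_rot: [-3.139, -0.001, 2.868]
wrist_force: [0.5, -0.4, 0.2]
finger_gap: 0.5
finger_force: 0.0
```

Run:
```python
from h import *
print(read_state()["joints"].round(3),read_state()["wrist_force"])
for t in((125,0,107),(60,0,107),(30,0,107)): goal(t,0)
```

```text
[-0.449  0.675  1.197 -0.003  1.27  -1.746] [ 0.47970423 -0.44974221  0.21319105]
T [ 628.9 -263.1  204. ] slide [ 0.002 -0.    -0.013] dr [ 0. -0.  0.]
T [ 566.3 -245.6  204. ] slide [-0.248  0.07  -0.013] dr [ 0. -0.  0.]
T [ 537.4 -237.6  204. ] slide [-0.364  0.102 -0.013] dr [ 0. -0.  0.]
```

carry_out(
  slide=[
    [-0.07, 0.02, 0],
    [-0.11, 0.031, 0],
    [-0.15, 0.042, 0],
    [-0.19, 0.053, 0],
    [-0.23, 0.064, 0],
    [-0.265, 0.074, 0],
    [-0.3, 0.084, 0],
    [-0.33, 0.092, 0],
    [-0.364, 0.102, 0],
    [-0.364, 0.102, 0],
  ],
  dr=[
    [0, 0, 0],
    [0, 0, 0],
    [0, 0, 0],
    [0, 0, 0],
    [0, 0, 0],
    [0, 0, 0],
    [0, 0, 0],
    [0, 0, 0],
    [0, 0, 0],
    [0, 0, 0],
  ],
  gripper=[0, 0, 0, 0, 0, 0, 0, 0, 0, 0],
)

```text
clock: 11.22
eef_pos: [537.6, -237.7, 209.9]
eef_rot: [-3.138, 0.004, 2.868]
wrist_force: [-0.2, -0.5, 1.0]
finger_gap: 0.5
finger_force: 0.0
```

carry_out(
  slide=[
    [0, 0, 0.1],
    [0, 0, 0.25],
    [0, 0, 0.4],
    [0, 0, 0.5],
    [0, 0, 0.5],
    [0, 0, 0.5],
  ],
  dr=[
    [0, 0, 0],
    [0, 0, 0],
    [0, 0, 0],
    [0, 0, 0],
    [0, 0, 0],
    [0, 0, 0],
  ],
  gripper=[0, 0, 0, 0, 0, 0],
)

```text
clock: 11.72
eef_pos: [538.6, -237.9, 335.2]
eef_rot: [-3.138, 0.006, 2.868]
wrist_force: [0.1, 0.4, -0.9]
finger_gap: 0.7
finger_force: 0.0
```

Run:
```python
from h import *
m=camera_model("side");im=camera("side");p=proj(m,st(O,PSI,[[-57,0,78]])).astype(int)[0]
a=im[p[1]-70:p[1]+50,p[0]-70:p[0]+90,::-1]
b=camera("top")[:,:,::-1]
cv2.imwrite("pics/s5.png",np.hstack([cv2.resize(a,(400,300)),cv2.resize(b,(400,300))]))
```

```text
(no output)
```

View pics/s5.png

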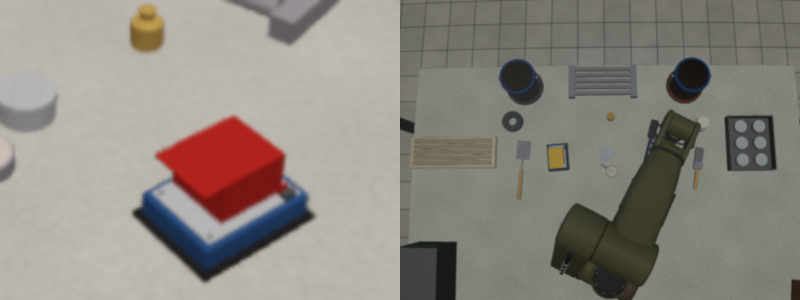

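The red guard lies flat and shut, with everything else in place and the arm clear above.

```bash
python3 -c "
from cell import *
print(sign_off())"
```

```text
the job is handed in; nothing more can be done
None
```

I switched the load frame's drive on and handed the job in at about 12 s of the 61 s allowed: the red guard was thrown back, the toggle pushed over to its stop, and the guard dropped shut; the last picture shows it shut with nothing else visibly moved, but no verdict came back.

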